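Push the battery train home in the pack tester

TASK

Four radio battery packs lie side by side, touching, in the channel of the grey four-bay pack tester. With the fingertips behind the rearmost pack, push the whole row along the channel as one train, gently and without letting it part, until it is fully home against the end stop, then press the green test button all the way down, let it go and move clear. Pick nothing up, and leave the two radios, the charging cradle and the yellow-labelled spare pack around the tester where they are.

Things in the scene. Friction and masses are not known exactly. Their poses are not given: they have to be found in the camera images.
- tester: fixed grey and aluminium tester, 106 mm wide (its x), 468 mm long (its y, -234 to +234 mm); origin at table level. A straight channel, open above, runs along its y at x = 0: level floor 32 mm above the table, guide rails 93 mm apart inside, tops 44 mm above the table. Stop face at y = +150 mm, control box 65 mm high beyond. Home: pack centres at y = 124, 72, 20 and -32 mm.
- stop_face (a point): centre of the rigid aluminium end stop's face, which closes the channel at its +y end and faces the tester's -y; on the channel's centre line, 9 mm above its floor (41 mm above the table). Black marks across the rail tops show the four 52 mm bays, counted from here.
- channel_mouth (a point): middle of the channel floor's edge at its open loading end, tester y = -234 mm, 32 mm above the table.
- pack_a: black plastic battery pack, 90 mm (its x) by 52 mm (its y) by 18 mm high, 50 to 150 g, with a white label; origin at the centre of its underside, axes parallel to the tester's. First of the row, nearest the end stop; it starts with its leading side 45 to 105 mm short of the stop. Loose on the channel floor, top 50 mm above the table.
- pack_b: black plastic battery pack, 90 mm (its x) by 52 mm (its y) by 18 mm high, 50 to 150 g, with a white label; origin at the centre of its underside, axes parallel to the tester's. Second of the row, touching pack_a.
- pack_c: black plastic battery pack, 90 mm (its x) by 52 mm (its y) by 18 mm high, 50 to 150 g, with a white label; origin at the centre of its underside, axes parallel to the tester's. Third of the row, touching pack_b.
- pack_d: black plastic battery pack, 90 mm (its x) by 52 mm (its y) by 18 mm high, 50 to 150 g, with a white label; origin at the centre of its underside, axes parallel to the tester's. Last of the row, touching pack_c; its rear side, 26 mm from its origin towards the tester's -y, is the free one to push on. The whole row slides with about 1 to 5 N.
- test_button_top (a point): centre of the top of the green round test button on the control box, 30 mm across, 79 mm above the table when up; it goes straight down, and springs back. Its black collar ends 10 mm below the raised button top.
- test_button (a joint): travel of the test button in m: 0 up, 0.006 fully down (about 5 N); springs back when let go.
- radio_a: the one by the loading half of the tester: standing two-way radio, a bystander: black, 58 x 33 mm, body 108 mm high, a stub antenna up to 194 mm; origin at the centre of its underside. Loose, easily tipped.
- radio_b: the one by the stop half of the tester: standing two-way radio, a bystander: black, 58 x 33 mm, body 108 mm high, a stub antenna up to 194 mm; origin at the centre of its underside. Loose, easily tipped.
- pack_spare: a spare pack of the same size with a yellow label, lying on the table beside the control box, a bystander; origin at the centre of its underside. Loose.
- cradle: black desk charging cradle, a bystander, 92 x 80 mm and 45 mm high, on the robot's side of the tester; origin at the centre of its underside. Loose.
Not all that is in view belongs to the job. What is shaped like the pack_b but purple is not meant.

How it is judged:
By the outcome, as a careful person would: the job done as asked, in the order asked, and still so for the second after the job is handed in, with the robot touching nothing.
It also fails if it takes over 42 s, if anything falls off the work surface, if the arm or the gripper's body presses on something with over 40 N, if the wrist force passes 120 N, or if a joint passes its speed limit or range.

ROBOT

A 7-joint arm with a two-finger parallel gripper is mounted at the origin on the work surface. World frame = base frame: x ahead of the robot, y to its left, z up, the work surface at z = 0. Lengths are in m, angles in rad, forces in N, time in s.
With the tool pointing down it reaches from about 0.4 to 0.85 m from the base axis. Payload 10.4 kg.
Tool frame: the origin (TCP) lies at the very end of the fingers, on their centre line; the grasp point (between the pads) lies 19 mm behind it (manip.grip_point_offset is the distance from the TCP to the grasp point, in m); z points along the fingers, y is the line along which they close (so a half turn about z gives the same grasp; the last joint's range is limited). The gripper opens to 85 mm and grips with 20 to 120 N. Pads are 22 mm wide; open, the fingers measure 114 mm over their backs; the gripper's body (76 mm by 85 mm) begins 54 mm behind the grasp point. The pads swing forward as they close: fully open they stand 13 mm farther back than shut.
Start: joints at [1.141, 0.332, -0.065, 1.46, 0.022, 1.35, -0.088], TCP at [0.247, -0.574, 0.231] pointing down, gripper open.
Joint ranges: [-2.6, 2.6], [-0.5, 2.12], [-1.47, 1.34], [0.16, 2.42], [-1.27, 4.41], [0.06, 2.06], [-2.6, 2.6]. Speed limits (rad/s): [2.22, 2.22, 2.79, 2.79, 3.14, 3.14, 3.14].

INTERFACE

Orientations are given as a unit quaternion [x, y, z, w].
In Python, from workcell import manip gives the robot as it stands. The module is installed in compiled form; this text tells all that it offers.
- The arm moves only by the shell command python3 -m inch 'ROWS' [OPENING] [FORCE]. ROWS is JSON, a list of rows, each a list of 2 entries, a list of its own where there are three numbers: the shift along the tool's x, y, z each as a share of 0.08 m, from -1 to 1, then the turn, a rotation vector about the tool's x, y, z each as a share of 45 degrees, from -1 to 1. A call has exactly 10 rows; each row is the pose to reach, as a shift and turn from the pose commanded when the call began, along the tool's axes at that moment; what a row does not reach only later rows make up. A row lasts 1/10 s, in which the tool goes at most 50 mm and 8.59 degrees, less where a joint would pass 70% of its speed; a pose out of reach is approached as far as the arm can. A call with a number of a shift or a turn outside -1 to 1 is refused whole. A call with a gripper value outside its range is refused whole. OPENING is the opening, from 0 (shut) to 1 (fully open), set as the call begins (- or left out, the last holds). The fingers move at their own pace and stop on an object; FORCE is the grip in N (left out, the last holds). Time passes only in rows, so rows that repeat a pose let the fingers close, or fill a call up. It gives the time, the measured TCP pose, the force, the opening and the grip force at its end, in the units of the state.
- manip.get_obs(): the state, without advancing time (a new reading comes with each control period).
- manip.camera(name): name is "scene" or "top"; returns the picture (420x560x3 uint8, red, green, blue); there is no depth.
- manip.camera_params(name): a dict with "fov_y" (degrees; the focal length in pixels is half the picture's height over the tangent of half this angle, whatever the lens; pixels are square), "cx", "cy" (the principal point, pixels), "camera_from_world" (4x4, takes a point from world to camera coordinates). Camera axes: x right, y up, looking along -z (the intrinsics and any distortion apply to the point x, -y, -z); pixel columns grow to the right and rows downward; lengths in m; the calibration is good to about 2 mm. A picture is of the moment at which its call begins. camera_params takes no time and is no camera call.
- manip.hand_in(): hands the job in; it is judged then, once.
The state is a dict: "clock": time; "joint_pos": joint angles; "joint_velocities": joint speeds; "tau": joint torques, N m; "position": TCP position; "ee_rot": TCP orientation; "ft_force": force on the tool from outside, world axes, zero at the start; "torque": the same for the moment, N m; "grip_width": opening from 0.0 (shut) to 1.0 (fully open); "grasp_force": force on a finger pad.
Only numpy, scipy, OpenCV 4.12 (cv2) and the standard library are available. Lean on these libraries where they do the work, as an engineer would, in place of code of your own. Each camera call takes 0.05 s, during which the arm holds its last target. There are 200 camera calls.

## Working session

There is one attempt and no reset: what is moved stays moved. The work goes in short steps, Python scripts to look and compute and a shell command to move; the robot and the scene stay as the last step left them, time stands still between calls to the robot, and variables do not carry over. Pictures are saved under pics/ and viewed, at most 10 in all, crops included, and the job is handed in when it is done.

```bash
mkdir -p pics; python3 - <<'E'
from workcell import manip
import cv2
for n in("scene","top"):
    cv2.imwrite(f"pics/{n}0.png",manip.camera(n)[:,:,::-1]); p=manip.camera_params(n); print(n,p)
print(manip.get_obs(),manip.grip_point_offset)
E
```

```text
scene {'fov_y': 54.50565935854276, 'cx': 278.4200756922492, 'cy': 212.1199048727537, 'camera_from_world': array([[ 0.85104065,  0.52495914, -0.01215415, -0.4911696 ],
       [-0.4456228 ,  0.73428062,  0.51210574,  0.225951  ],
       [ 0.27775914, -0.43040663,  0.85883641, -0.99680145],
       [ 0.        ,  0.        ,  0.        ,  1.        ]])}
top {'fov_y': 44.419005134892366, 'cx': 277.634406099618, 'cy': 205.2992996577296, 'camera_from_world': array([[ 0.01664033, -0.99984473, -0.00579821, -0.00432689],
       [ 0.98413632,  0.01535392,  0.17674828, -0.57533863],
       [-0.17663181, -0.00864738,  0.98423901, -0.95707131],
       [ 0.        ,  0.        ,  0.        ,  1.        ]])}
{'clock': 0.1, 'joint_pos': array([ 1.14139971,  0.33280811, -0.0646896 ,  1.46083325,  0.02159504,
        1.34990892, -0.08851141]), 'joint_velocities': array([ 0.0003832 , -0.00280842,  0.00221842, -0.00196969, -0.00026765,
       -0.00044421,  0.0010307 ]), 'tau': array([ 2.31962578e-03, -6.26743269e+01,  4.97698411e-02, -3.92433000e+01,
        1.64757692e-02,  6.81399790e-03,  7.83596010e-05]), 'position': array([ 0.24715667, -0.57369679,  0.23060732]), 'ee_rot': array([ 9.79385951e-01,  2.01996933e-01, -1.54411902e-04, -6.12080862e-04]), 'ft_force': array([ 0.13628269,  0.51604479, -0.53706665]), 'torque': array([-0.01804289, -0.00909462, -0.02654841]), 'grasp_force': 0.0, 'grip_width': 1.0007274647276565} 0.0187
```

View pics/scene0.png

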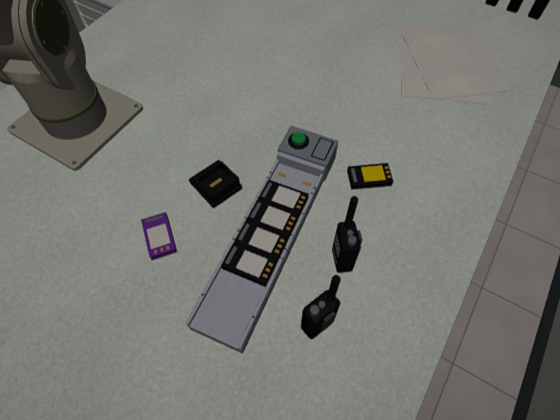

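View pics/top0.png

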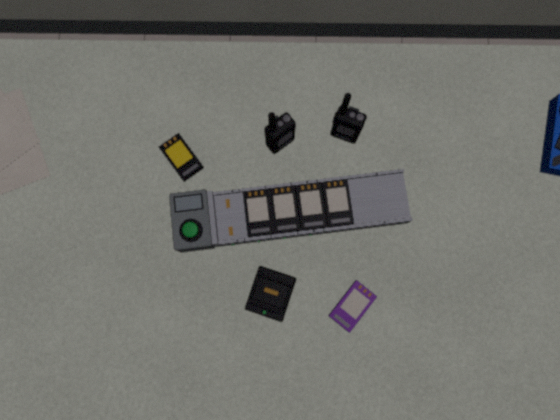

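The top view shows the tester lying almost along world y: the control box is at about (192,220), the mouth at about (407,200), the button at (191,230), and the packs at columns 245–353. I'll zoom in next.

```bash
cat > h.py <<'E'
import numpy as np,cv2
from workcell import manip
def ray(n,uv):
    p=manip.camera_params(n);M=p["camera_from_world"];f=210/np.tan(np.radians(p["fov_y"]/2))
    d=np.array([(uv[0]-p["cx"])/f,-(uv[1]-p["cy"])/f,-1]);R=M[:3,:3]
    return -R.T@M[:3,3],R.T@d
def onz(n,uv,z):
    o,d=ray(n,uv);return (o+d*(z-o[2])/d[2]).round(4)
def tri(a,b):
    A=[];r=[]
    for n,uv in(("scene",a),("top",b)):
        o,d=ray(n,uv);d/=np.linalg.norm(d);P=np.eye(3)-np.outer(d,d);A.append(P);r.append(P@o)
    x=np.linalg.lstsq(np.vstack(A),np.hstack(r),rcond=None)[0];return x.round(4),[np.linalg.norm(P@x-q).round(4) for P,q in zip(A,r)]
def blobs(im,lo,hi,amin=30):
    m=cv2.inRange(cv2.cvtColor(im,cv2.COLOR_BGR2HSV),lo,hi);n,_,s,c=cv2.connectedComponentsWithStats(m)
    return [(c[i].round(1),s[i,4]) for i in range(1,n) if s[i,4]>amin]
E
python3 - <<'E'
from h import *
g={}
for n in("scene","top"):
    im=cv2.imread(f"pics/{n}0.png"); g[n]=blobs(im,(50,120,60),(75,255,255)); print(n,g[n])
    print([b for b in blobs(im,(5,10,120),(25,90,255),60)if b[1]<1000])
print(tri(g["scene"][0][0],g["top"][0][0]), onz("top",g["top"][0][0],.079),onz("scene",g["scene"][0][0],.079))
im=cv2.imread("pics/top0.png")[165:255,160:420];cv2.imwrite("pics/t1.png",cv2.resize(im,None,fx=3,fy=3,interpolation=cv2.INTER_CUBIC))
im=cv2.imread("pics/scene0.png")[120:360,180:350];cv2.imwrite("pics/s1.png",cv2.resize(im,None,fx=2.5,fy=2.5,interpolation=cv2.INTER_CUBIC))
E
```

```text
scene [(array([298.3, 137.5]), np.int32(125))]
[(array([285.6, 196.7]), np.int32(355)), (array([274.9, 217.4]), np.int32(387)), (array([157.9, 235.7]), np.int32(349)), (array([263.5, 239.6]), np.int32(419)), (array([251.5, 263.4]), np.int32(474))]
top [(array([189.7, 229.1]), np.int32(182))]
[(array([337.1, 199.1]), np.int32(378)), (array([310.6, 202.1]), np.int32(384)), (array([284. , 205.4]), np.int32(378)), (array([257.4, 208.7]), np.int32(381)), (array([354.7, 303.2]), np.int32(366))]
(array([0.5223, 0.1707, 0.0759]), [np.float64(0.0001), np.float64(0.0001)]) [0.522  0.1703 0.079 ] [0.5235 0.1683 0.079 ]
```

View pics/t1.png

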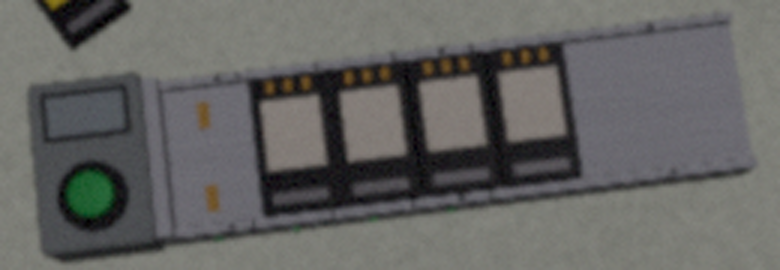

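View pics/s1.png

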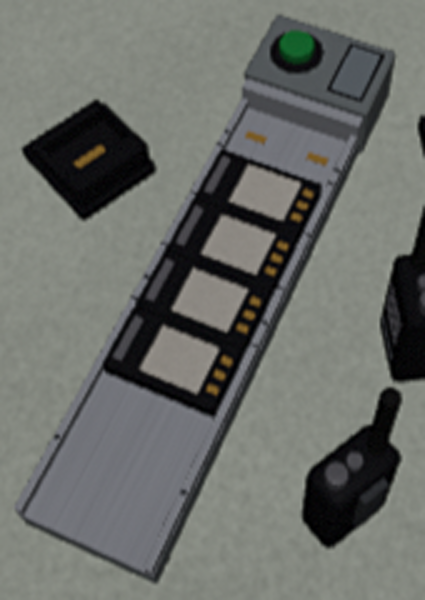

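The crops show the stop's face at t1 columns ~160–172, the row from 252–268 to 563–580, and the mouth at 732–752. Next I turn these into world points.

```bash
python3 - <<'E'
from h import *
T=lambda u,v:(u/3+160-.33,v/3+165-.33); S=lambda u,v:(u/2.5+180-.3,v/2.5+120-.3)
for k,uv,z in[("mouthL",(732,15),.044),("mouthR",(753,169),.044),("boxL",(30,88),.065),("boxR",(50,255),.065),("rearL",(564,45),.05),("rearR",(581,177),.05),("frontL",(250,82),.05),("frontR",(268,214),.05),("stopL",(160,80),.05),("stopR",(173,238),.05)]: print(k,onz("top",T(*uv),z))
for k,uv,z in[("mouthR",(22,512),.044),("mouthL",(157,578),.044),("boxR",(278,16),.065),("boxL",(394,50),.065),("rearR",(106,370),.05),("rearL",(215,412),.05),("frontR",(222,153),.05),("frontL",(320,185),.05)]: print("S",k,onz("scene",S(*uv),z))
im=[cv2.imread(f"pics/{n}0.png") for n in("scene","top")]
for a,b in zip([(285.6,196.7),(274.9,217.4),(263.5,239.6),(251.5,263.4)],[(257.4,208.7),(284,205.4),(310.6,202.1),(337.1,199.1)]): print("label",tri(a,b),onz("top",b,.05))
for k,z in(("radio_a (347,112) top",.15),): print(k,onz("top",(349,122),.108),onz("top",(280,132),.108))
print("cradle",onz("top",(271,293),.045),"antenna tips",onz("top",(346,98),.194),onz("top",(272,116),.194))
E
```

```text
mouthL [ 0.6528 -0.2454  0.044 ]
mouthR [ 0.5494 -0.2564  0.044 ]
boxL [0.5919 0.215  0.065 ]
boxR [0.4839 0.1964 0.065 ]
rearL [ 0.6292 -0.1328  0.05  ]
rearR [ 0.5415 -0.1431  0.05  ]
frontL [0.6011 0.0737 0.05  ]
frontR [0.5141 0.0596 0.05  ]
stopL [0.6016 0.133  0.05  ]
stopR [0.4975 0.1205 0.05  ]
S mouthR [ 0.5584 -0.2594  0.044 ]
S mouthL [ 0.6611 -0.2473  0.044 ]
S boxR [0.4875 0.1989 0.065 ]
S boxL [0.592  0.2167 0.065 ]
S rearR [ 0.5485 -0.1468  0.05  ]
S rearL [ 0.6332 -0.1326  0.05  ]
S frontR [0.5177 0.0587 0.05  ]
S frontL [0.6019 0.073  0.05  ]
label (array([0.5679, 0.0442, 0.0499]), [np.float64(0.0004), np.float64(0.0004)]) [0.5682 0.0445 0.05  ]
label (array([ 0.5751, -0.0078,  0.0507]), [np.float64(0.0004), np.float64(0.0004)]) [ 0.5755 -0.0075  0.05  ]
label (array([ 0.5824, -0.0599,  0.0511]), [np.float64(0.0004), np.float64(0.0004)]) [ 0.5829 -0.0597  0.05  ]
label (array([ 0.5896, -0.1119,  0.0501]), [np.float64(0.0002), np.float64(0.0002)]) [ 0.5898 -0.1117  0.05  ]
radio_a (347,112) top [ 0.7282 -0.1286  0.108 ] [0.7065 0.0023 0.108 ]
cradle [0.4057 0.0149 0.045 ] antenna tips [ 0.7415 -0.1122  0.194 ] [0.7067 0.0161 0.194 ]
```

```bash
cat > nx.py <<'E'
# usage: nx.py x y z -> world delta to target (tool y along tester x) in tool-axis shares, and turn share
import sys,numpy as np
from scipy.spatial.transform import Rotation as R
from workcell import manip
o=manip.get_obs();r=R.from_quat(o["ee_rot"]);t=np.array(list(map(float,sys.argv[1:4])))
th=np.radians(7.9);y=np.array([np.cos(th),np.sin(th),0]);z=np.array([0,0,-1.]);G=R.from_matrix(np.c_[np.cross(y,z),y,z])
print("t",round(o["clock"],2),"pos",o["position"].round(4),"F",o["ft_force"].round(2),"w",round(o["grip_width"],2))
print("shift share",(r.inv().apply(t-o["position"])/.08).round(3),"turn share",((r.inv()*G).as_rotvec()/np.radians(45)).round(3))
E
python3 nx.py .5935 -.1786 .231
```

```text
t 0.1 pos [ 0.2472 -0.5737  0.2306] F [ 0.14  0.52 -0.54] w 1.0
shift share [ 5.930e+00 -2.823e+00 -2.000e-03] turn share [-1.000e-03 -1.000e-03 -1.658e+00]
```

```bash
python3 -m inch '[[[0.1,-0.05,0],[0,0,-0.08]],[[0.2,-0.1,0],[0,0,-0.17]],[[0.35,-0.2,0],[0,0,-0.25]],[[0.5,-0.3,0],[0,0,-0.35]],[[0.7,-0.4,0],[0,0,-0.45]],[[0.85,-0.5,0],[0,0,-0.55]],[[1,-0.6,0],[0,0,-0.65]],[[1,-0.7,0],[0,0,-0.75]],[[1,-0.8,0],[0,0,-0.83]],[[1,-0.9,0],[0,0,-0.83]]]' 0.3 && python3 nx.py .5935 -.1786 .231
```

```text
clock: 1.1
position: [0.2921, -0.4757, 0.2309]
ee_rot: [0.863, 0.505, -0.0, -0.0]
ft_force: [0.6, 0.5, 0.2]
grip_width: 0.298
grasp_force: 0.0
t 1.1 pos [ 0.2921 -0.4757  0.2309] F [0.62 0.53 0.24] w 0.3
shift share [5.082 1.47  0.   ] turn share [-0.001 -0.001 -0.826]
```

```bash
python3 -m inch '[[[0.15,0.1,0],[0,0,0]],[[0.3,0.2,0],[0,0,0]],[[0.5,0.4,0],[0,0,0]],[[0.7,0.6,0],[0,0,0]],[[0.85,0.8,0],[0,0,0]],[[1,1,0],[0,0,0]],[[1,1,0],[0,0,0]],[[1,1,0],[0,0,0]],[[1,1,0],[0,0,0]],[[1,1,0],[0,0,0]]]' && python3 -m inch '[[[0.1,0,0],[0,0,-0.08]],[[0.2,0.05,0],[0,0,-0.17]],[[0.35,0.1,0],[0,0,-0.25]],[[0.5,0.2,0],[0,0,-0.35]],[[0.7,0.3,0],[0,0,-0.45]],[[0.85,0.4,0],[0,0,-0.55]],[[1,0.5,0],[0,0,-0.65]],[[1,0.5,0],[0,0,-0.75]],[[1,0.5,0],[0,0,-0.83]],[[1,0.5,0],[0,0,-0.83]]]' && python3 nx.py .5935 -.1786 .231
```

```text
clock: 2.1
position: [0.4006, -0.4461, 0.2314]
ee_rot: [0.863, 0.504, -0.0, 0.0]
ft_force: [0.8, -0.2, -1.1]
grip_width: 0.298
grasp_force: 0.0
clock: 3.1
position: [0.4749, -0.3959, 0.2314]
ee_rot: [0.656, 0.755, -0.0, 0.0]
ft_force: [-0.7, -0.1, -0.4]
grip_width: 0.303
grasp_force: 0.0
t 3.1 pos [ 0.4749 -0.3959  0.2314] F [-0.65 -0.12 -0.44] w 0.3
shift share [2.483 1.847 0.005] turn share [-0.     0.     0.002]
```

```bash
python3 -m inch '[[[0.15,0.15,0],[0,0,0]],[[0.3,0.3,0],[0,0,0]],[[0.5,0.5,0],[0,0,0]],[[0.7,0.7,0],[0,0,0]],[[0.85,0.85,0],[0,0,0]],[[1,1,0],[0,0,0]],[[1,1,0],[0,0,0]],[[1,1,0],[0,0,0]],[[1,1,0],[0,0,0]],[[1,1,0],[0,0,0]]]' && python3 -m inch '[[[0.15,0.15,0.05],[0,0,0]],[[0.3,0.3,0.1],[0,0,0]],[[0.5,0.45,0.2],[0,0,0]],[[0.7,0.6,0.35],[0,0,0]],[[0.85,0.75,0.5],[0,0,0]],[[1,0.84,0.65],[0,0,0]],[[1,0.84,0.8],[0,0,0]],[[1,0.84,1],[0,0,0]],[[1,0.84,1],[0,0,0]],[[1,0.84,1],[0,0,0]]]' && python3 -m inch '[[[0.1,0,0],[0,0,0]],[[0.2,0,0.1],[0,0,0]],[[0.3,0,0.2],[0,0,0]],[[0.4,0,0.3],[0,0,0]],[[0.48,0,0.4],[0,0,0]],[[0.48,0,0.5],[0,0,0]],[[0.48,0,0.5],[0,0,0]],[[0.48,0,0.5],[0,0,0]],[[0.48,0,0.5],[0,0,0]],[[0.48,0,0.5],[0,0,0]]]' && python3 nx.py .5935 -.1786 .038; python3 - <<'E'
from h import *
a,b=[manip.camera(n)[:,:,::-1] for n in("scene","top")]
a=cv2.resize(a[120:360,170:370],None,fx=2.4,fy=2.4);b=cv2.resize(b[160:320,280:440],None,fx=2,fy=2)
c=np.zeros((600,800,3),np.uint8);c[:576,:480]=a;c[:320,480:]=b;cv2.imwrite("pics/c2.png",c)
E
```

```text
clock: 4.1
position: [0.5427, -0.3064, 0.2313]
ee_rot: [0.657, 0.754, -0.0, 0.0]
ft_force: [-0.1, -0.6, -0.6]
grip_width: 0.299
grasp_force: 0.0
clock: 5.1
position: [0.5982, -0.2178, 0.1511]
ee_rot: [0.657, 0.754, -0.0, -0.0]
ft_force: [0.0, -0.1, 0.3]
grip_width: 0.299
grasp_force: 0.0
clock: 6.1
position: [0.5937, -0.179, 0.1117]
ee_rot: [0.656, 0.755, 0.0, 0.0]
ft_force: [-0.3, -0.1, -1.1]
grip_width: 0.298
grasp_force: 0.0
t 6.1 pos [ 0.5937 -0.179   0.1117] F [-0.31 -0.1  -1.15] w 0.3
shift share [ 0.005 -0.002  0.921] turn share [0.001 0.001 0.002]
```

View pics/c2.png

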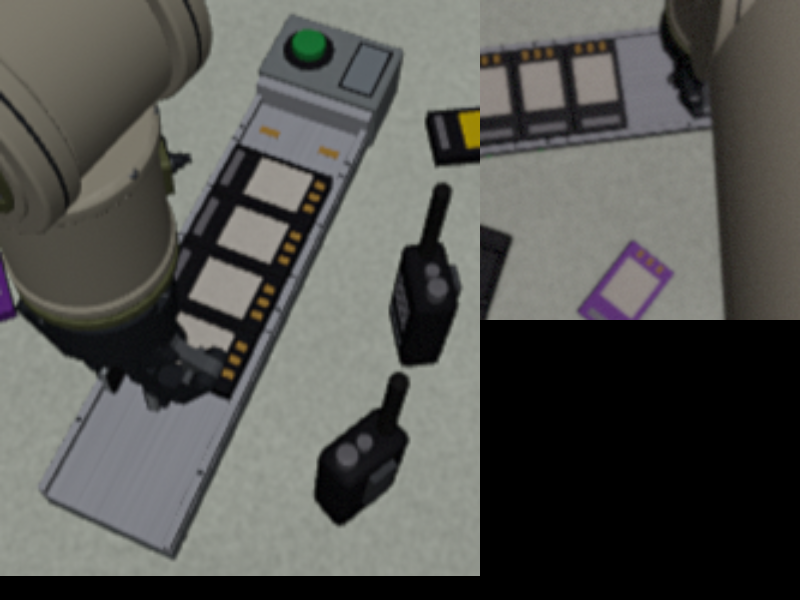

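The gripper hangs over the channel behind pack_d (fingertips at about (115–155,385) in the crop), centred and clear of the rails. I'll go down.

```bash
python3 -m inch '[[[0,0,0.1],[0,0,0]],[[0,0,0.25],[0,0,0]],[[0,0,0.4],[0,0,0]],[[0,0,0.55],[0,0,0]],[[0,0,0.67],[0,0,0]],[[0,0,0.77],[0,0,0]],[[0,0,0.83],[0,0,0]],[[0,0,0.88],[0,0,0]],[[0,0,0.9],[0,0,0]],[[0,0,0.9],[0,0,0]]]' && python3 nx.py .5803 -.080 .039
```

```text
clock: 7.2
position: [0.5935, -0.1786, 0.0394]
ee_rot: [0.656, 0.755, 0.0, 0.0]
ft_force: [0.2, 0.3, 0.6]
grip_width: 0.299
grasp_force: 0.0
t 7.2 pos [ 0.5935 -0.1786  0.0394] F [0.19 0.25 0.64] w 0.3
shift share [1.244 0.008 0.005] turn share [0.    0.    0.002]
```

```bash
python3 -m inch '[[[0.03,0,0],[0,0,0]],[[0.07,0,0],[0,0,0]],[[0.11,0,0],[0,0,0]],[[0.14,0,0],[0,0,0]],[[0.17,0,0],[0,0,0]],[[0.19,0,0],[0,0,0]],[[0.21,0,0],[0,0,0]],[[0.23,0,0],[0,0,0]],[[0.24,0,0],[0,0,0]],[[0.25,0,0],[0,0,0]]]' && python3 -m inch '[[[0.01,0,0],[0,0,0]],[[0.02,0,0],[0,0,0]],[[0.03,0,0],[0,0,0]],[[0.045,0,0],[0,0,0]],[[0.06,0,0],[0,0,0]],[[0.075,0,0],[0,0,0]],[[0.09,0,0],[0,0,0]],[[0.105,0,0],[0,0,0]],[[0.12,0,0],[0,0,0]],[[0.135,0,0],[0,0,0]]]' && python3 nx.py .5803 -.080 .039
```

```text
clock: 8.2
position: [0.5906, -0.1587, 0.0393]
ee_rot: [0.656, 0.755, -0.0, 0.0]
ft_force: [0.1, -0.3, -0.2]
grip_width: 0.3
grasp_force: 0.0
clock: 9.2
position: [0.5892, -0.148, 0.0394]
ee_rot: [0.656, 0.755, -0.0, 0.0]
ft_force: [-0.4, 0.2, 0.0]
grip_width: 0.302
grasp_force: 0.2
t 9.2 pos [ 0.5892 -0.148   0.0394] F [-0.36  0.16  0.02] w 0.3
shift share [0.857 0.008 0.004] turn share [0.    0.    0.002]
```

```bash
python3 -m inch '[[[0.015,0,0],[0,0,0]],[[0.03,0,0],[0,0,0]],[[0.045,0,0],[0,0,0]],[[0.06,0,0],[0,0,0]],[[0.075,0,0],[0,0,0]],[[0.09,0,0],[0,0,0]],[[0.105,0,0],[0,0,0]],[[0.12,0,0],[0,0,0]],[[0.135,0,0],[0,0,0]],[[0.15,0,0],[0,0,0]]]' && python3 nx.py .5803 -.080 .039
```

```text
clock: 10.2
position: [0.5875, -0.1361, 0.0393]
ee_rot: [0.656, 0.755, 0.0, 0.0]
ft_force: [0.0, -1.5, 0.1]
grip_width: 0.298
grasp_force: 0.7
t 10.2 pos [ 0.5875 -0.1361  0.0393] F [ 0.04 -1.54  0.1 ] w 0.3
shift share [0.707 0.009 0.004] turn share [0.    0.    0.002]
```

```bash
python3 -m inch '[[[0.02,0,0],[0,0,0]],[[0.04,0,0],[0,0,0]],[[0.06,0,0],[0,0,0]],[[0.08,0,0],[0,0,0]],[[0.1,0,0],[0,0,0]],[[0.12,0,0],[0,0,0]],[[0.14,0,0],[0,0,0]],[[0.16,0,0],[0,0,0]],[[0.18,0,0],[0,0,0]],[[0.2,0,0],[0,0,0]]]' && python3 nx.py .5803 -.080 .039;  python3 -m inch '[[[0.02,0,0],[0,0,0]],[[0.04,0,0],[0,0,0]],[[0.06,0,0],[0,0,0]],[[0.08,0,0],[0,0,0]],[[0.1,0,0],[0,0,0]],[[0.12,0,0],[0,0,0]],[[0.14,0,0],[0,0,0]],[[0.16,0,0],[0,0,0]],[[0.18,0,0],[0,0,0]],[[0.2,0,0],[0,0,0]]]' && python3 nx.py .5803 -.080 .039
python3 - <<'E'
from h import *
a,b=[manip.camera(n)[:,:,::-1] for n in("scene","top")]
a=cv2.resize(a[120:270,200:360],None,fx=3,fy=3);b=cv2.resize(b[160:270,160:320],None,fx=2,fy=2)
c=np.zeros((600,800,3),np.uint8);c[:450,:480]=a;c[:220,480:]=b;cv2.imwrite("pics/c3.png",c)
E
```

```text
clock: 11.2
position: [0.5852, -0.1202, 0.0393]
ee_rot: [0.656, 0.755, 0.0, 0.0]
ft_force: [0.6, -1.7, -0.7]
grip_width: 0.297
grasp_force: 0.7
t 11.2 pos [ 0.5852 -0.1202  0.0393] F [ 0.56 -1.74 -0.72] w 0.3
shift share [0.507 0.009 0.004] turn share [0.    0.    0.002]
clock: 12.2
position: [0.583, -0.1044, 0.0393]
ee_rot: [0.656, 0.755, -0.0, 0.0]
ft_force: [-0.3, -1.2, -0.6]
grip_width: 0.298
grasp_force: 0.7
t 12.2 pos [ 0.583  -0.1044  0.0393] F [-0.33 -1.2  -0.57] w 0.3
shift share [0.306 0.009 0.004] turn share [0.    0.    0.002]
```

View pics/c3.png

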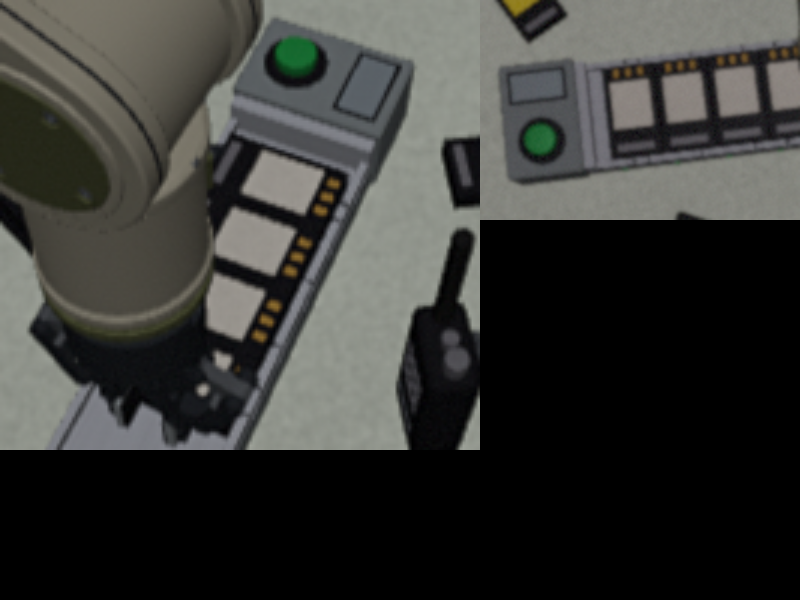

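The train is intact and pack_a is only a few mm from the stop (top crop, column 610 against about 603). I'll carry on slowly.

```bash
python3 -m inch '[[[0.01,0,0],[0,0,0]],[[0.02,0,0],[0,0,0]],[[0.03,0,0],[0,0,0]],[[0.04,0,0],[0,0,0]],[[0.05,0,0],[0,0,0]],[[0.06,0,0],[0,0,0]],[[0.07,0,0],[0,0,0]],[[0.08,0,0],[0,0,0]],[[0.09,0,0],[0,0,0]],[[0.1,0,0],[0,0,0]]]' && python3 nx.py .5803 -.080 .039
```

```text
clock: 13.3
position: [0.5819, -0.0966, 0.0393]
ee_rot: [0.656, 0.755, -0.0, 0.0]
ft_force: [0.6, -1.2, -0.2]
grip_width: 0.301
grasp_force: 0.7
t 13.3 pos [ 0.5819 -0.0966  0.0393] F [ 0.57 -1.23 -0.19] w 0.3
shift share [0.208 0.009 0.004] turn share [0.    0.    0.002]
```

```bash
python3 -m inch '[[[0.006,0,0],[0,0,0]],[[0.012,0,0],[0,0,0]],[[0.018,0,0],[0,0,0]],[[0.024,0,0],[0,0,0]],[[0.03,0,0],[0,0,0]],[[0.036,0,0],[0,0,0]],[[0.042,0,0],[0,0,0]],[[0.048,0,0],[0,0,0]],[[0.054,0,0],[0,0,0]],[[0.06,0,0],[0,0,0]]]' && python3 nx.py .5803 -.080 .039
```

```text
clock: 14.3
position: [0.5812, -0.0918, 0.0393]
ee_rot: [0.656, 0.755, -0.0, 0.0]
ft_force: [1.3, -1.5, -0.9]
grip_width: 0.301
grasp_force: 0.7
t 14.3 pos [ 0.5812 -0.0918  0.0393] F [ 1.28 -1.51 -0.85] w 0.3
shift share [0.148 0.009 0.004] turn share [0.    0.    0.002]
```

```bash
python3 -m inch '[[[0.006,0,0],[0,0,0]],[[0.012,0,0],[0,0,0]],[[0.018,0,0],[0,0,0]],[[0.024,0,0],[0,0,0]],[[0.03,0,0],[0,0,0]],[[0.036,0,0],[0,0,0]],[[0.042,0,0],[0,0,0]],[[0.048,0,0],[0,0,0]],[[0.054,0,0],[0,0,0]],[[0.06,0,0],[0,0,0]]]' && python3 nx.py .5803 -.080 .039
python3 - <<'E'
from h import *
b=manip.camera("top")[:,:,::-1]
cv2.imwrite("pics/c4.png",cv2.resize(b[170:260,165:325],None,fx=5,fy=5,interpolation=cv2.INTER_CUBIC))
E
```

```text
clock: 15.3
position: [0.5806, -0.0891, 0.0394]
ee_rot: [0.657, 0.754, -0.001, 0.001]
ft_force: [0.8, -8.4, -0.7]
grip_width: 0.302
grasp_force: 4.4
t 15.3 pos [ 0.5806 -0.0891  0.0394] F [ 0.83 -8.38 -0.73] w 0.3
shift share [0.113 0.012 0.005] turn share [0.    0.003 0.001]
```

View pics/c4.png

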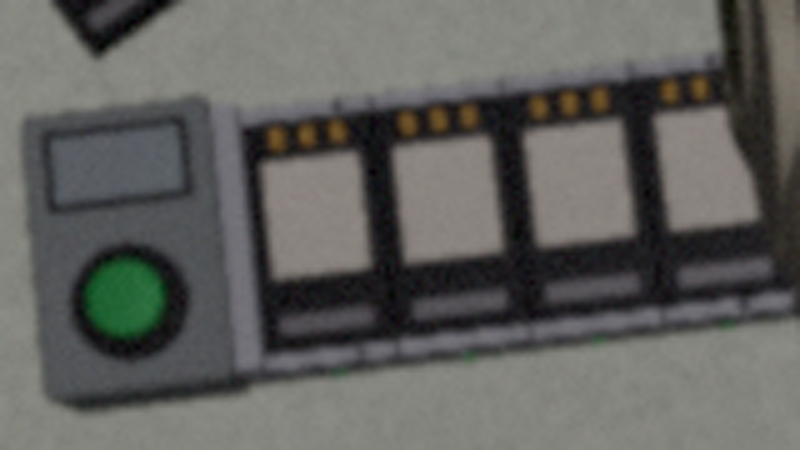

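Force has risen to 8 N and the front pack's edge is flush with the stop (c4, column ~245–265), with seams at the bay marks, so the row is home. I'll back off, lift, shut the fingers and go to the button.

```bash
python3 -m inch '[[[-0.05,0,0],[0,0,0]],[[-0.1,0,0],[0,0,0]],[[-0.18,0,0],[0,0,0]],[[-0.27,0,-0.02],[0,0,0]],[[-0.3,0,-0.15],[0,0,0]],[[-0.3,0,-0.35],[0,0,0]],[[-0.3,0,-0.6],[0,0,0]],[[-0.3,0,-0.85],[0,0,0]],[[-0.3,0,-1],[0,0,0]],[[-0.3,0,-1],[0,0,0]]]' && python3 -m inch '[[[0.15,0,-0.1],[0,0,0]],[[0.35,0,-0.2],[0,0,0]],[[0.55,0,-0.2],[0,0,0]],[[0.75,0,-0.2],[0,0,0]],[[0.9,0,-0.2],[0,0,0]],[[1,0,-0.2],[0,0,0]],[[1,0,-0.2],[0,0,0]],[[1,0,-0.2],[0,0,0]],[[1,0,-0.2],[0,0,0]],[[1,0,-0.2],[0,0,0]]]' 0 20 && python3 nx.py .523 .170 .11
```

```text
clock: 16.35
position: [0.5852, -0.1107, 0.122]
ee_rot: [0.656, 0.755, 0.001, 0.002]
ft_force: [-0.2, -1.1, -1.0]
grip_width: 0.302
grasp_force: 0.0
clock: 17.35
position: [0.5728, -0.0325, 0.1352]
ee_rot: [0.656, 0.754, -0.0, 0.0]
ft_force: [0.3, -0.2, 0.4]
grip_width: 0.001
grasp_force: 0.0
t 17.35 pos [ 0.5728 -0.0325  0.1352] F [ 0.31 -0.23  0.37] w 0.0
shift share [ 2.593 -0.267  0.314] turn share [-0.     0.     0.001]
```

```bash
python3 -m inch '[[[0.15,-0.05,0],[0,0,0]],[[0.35,-0.1,0],[0,0,0]],[[0.55,-0.2,0],[0,0,0]],[[0.75,-0.27,0],[0,0,0]],[[0.9,-0.27,0],[0,0,0]],[[1,-0.27,0],[0,0,0]],[[1,-0.27,0],[0,0,0]],[[1,-0.27,0],[0,0,0]],[[1,-0.27,0],[0,0,0]],[[1,-0.27,0],[0,0,0]]]' && python3 -m inch '[[[0.15,0,0],[0,0,0]],[[0.35,0,0],[0,0,0]],[[0.55,0,0],[0,0,0]],[[0.75,0,0],[0,0,0]],[[0.9,0,0],[0,0,0]],[[1,0,0],[0,0,0]],[[1,0,0],[0,0,0]],[[1,0,0],[0,0,0]],[[1,0,0],[0,0,0]],[[1,0,0],[0,0,0]]]' && python3 -m inch '[[[0.1,0,0],[0,0,0]],[[0.2,0,0],[0,0,0]],[[0.3,0,0],[0,0,0]],[[0.4,0,0.05],[0,0,0]],[[0.5,0,0.1],[0,0,0]],[[0.59,0,0.2],[0,0,0]],[[0.59,0,0.3],[0,0,0]],[[0.59,0,0.3],[0,0,0]],[[0.59,0,0.3],[0,0,0]],[[0.59,0,0.3],[0,0,0]]]' && python3 nx.py .523 .170 .079
python3 - <<'E'
from h import *
a,b=[manip.camera(n)[:,:,::-1] for n in("scene","top")]
a=cv2.resize(a[90:250,220:380],None,fx=2.5,fy=2.5);b=cv2.resize(b[160:320,150:310],None,fx=2.5,fy=2.5)
cv2.imwrite("pics/c5.png",np.hstack([a,b]))
E
```

```text
clock: 18.35
position: [0.5404, 0.0439, 0.1352]
ee_rot: [0.656, 0.754, -0.0, -0.0]
ft_force: [-0.3, 0.3, 0.2]
grip_width: 0.001
grasp_force: 0.0
clock: 19.35
position: [0.5293, 0.123, 0.1353]
ee_rot: [0.656, 0.754, -0.0, 0.0]
ft_force: [0.6, 0.1, 0.4]
grip_width: 0.001
grasp_force: 0.0
clock: 20.35
position: [0.5228, 0.1701, 0.1115]
ee_rot: [0.656, 0.755, 0.0, 0.0]
ft_force: [-0.1, 0.2, -0.7]
grip_width: 0.001
grasp_force: 0.0
t 20.35 pos [0.5228 0.1701 0.1115] F [-0.08  0.23 -0.7 ] w 0.0
shift share [-0.002  0.002  0.406] turn share [0.    0.    0.001]
```

View pics/c5.png

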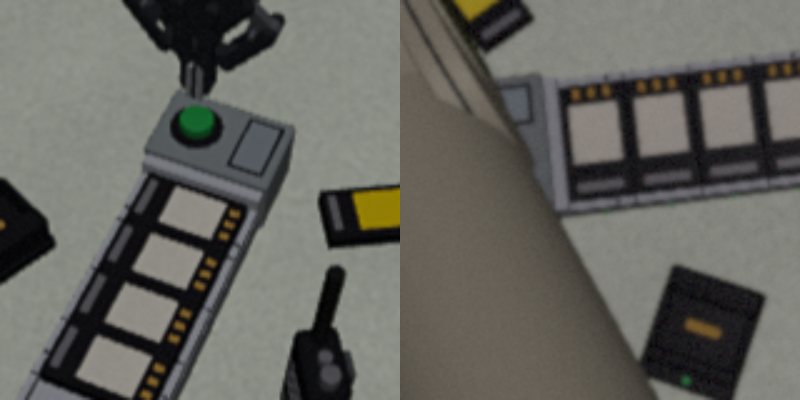

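The four packs sit home in a row, and the shut fingertips (about (197,92) in the scene crop) hang straight above the button (197,122). Now I press.

```bash
python3 -m inch '[[[0,0,0.08],[0,0,0]],[[0,0,0.17],[0,0,0]],[[0,0,0.25],[0,0,0]],[[0,0,0.32],[0,0,0]],[[0,0,0.37],[0,0,0]],[[0,0,0.41],[0,0,0]],[[0,0,0.44],[0,0,0]],[[0,0,0.47],[0,0,0]],[[0,0,0.49],[0,0,0]],[[0,0,0.5],[0,0,0]]]' && python3 nx.py .523 .170 .079
```

```text
clock: 21.45
position: [0.5226, 0.1706, 0.0728]
ee_rot: [0.656, 0.755, -0.0, 0.0]
ft_force: [-11.1, -3.4, 25.5]
grip_width: 0.004
grasp_force: 12.9
t 21.45 pos [0.5226 0.1706 0.0728] F [-11.08  -3.38  25.5 ] w 0.0
shift share [-0.008  0.004 -0.078] turn share [0.    0.001 0.002]
```

The button has bottomed out: 6.2 mm down at 25 N. I'll release it and move clear.

```bash
python3 -m inch '[[[0,0,-0.03],[0,0,0]],[[0,0,-0.06],[0,0,0]],[[0,0,-0.12],[0,0,0]],[[0,0,-0.2],[0,0,0]],[[0,0,-0.35],[0,0,0]],[[0,0,-0.5],[0,0,0]],[[0,0,-0.7],[0,0,0]],[[0,0,-0.9],[0,0,0]],[[0,0,-1],[0,0,0]],[[0,0,-1],[0,0,0]]]' && python3 -m inch '[[[0.1,0,-0.1],[0,0,0]],[[0.2,0,-0.2],[0,0,0]],[[0.35,0,-0.4],[0,0,0]],[[0.5,0,-0.6],[0,0,0]],[[0.7,0,-0.7],[0,0,0]],[[0.85,0,-0.7],[0,0,0]],[[1,0,-0.7],[0,0,0]],[[1,0,-0.7],[0,0,0]],[[1,0,-0.7],[0,0,0]],[[1,0,-0.7],[0,0,0]]]' && python3 - <<'E'
from h import *
a,b=[manip.camera(n)[:,:,::-1] for n in("scene","top")]
a=cv2.resize(a[90:350,170:390],None,fx=2,fy=2);b=cv2.resize(b[80:340,150:390],None,fx=1.4,fy=2*1)
cv2.imwrite("pics/c6.png",np.hstack([a,b]))
E
```

```text
clock: 22.45
position: [0.5233, 0.1708, 0.153]
ee_rot: [0.656, 0.755, 0.001, 0.001]
ft_force: [0.2, -0.1, 0.1]
grip_width: 0.001
grasp_force: 0.0
clock: 23.45
position: [0.5115, 0.2489, 0.2067]
ee_rot: [0.656, 0.754, -0.0, -0.0]
ft_force: [-0.3, 0.1, -0.7]
grip_width: 0.003
grasp_force: 0.0
```

View pics/c6.png

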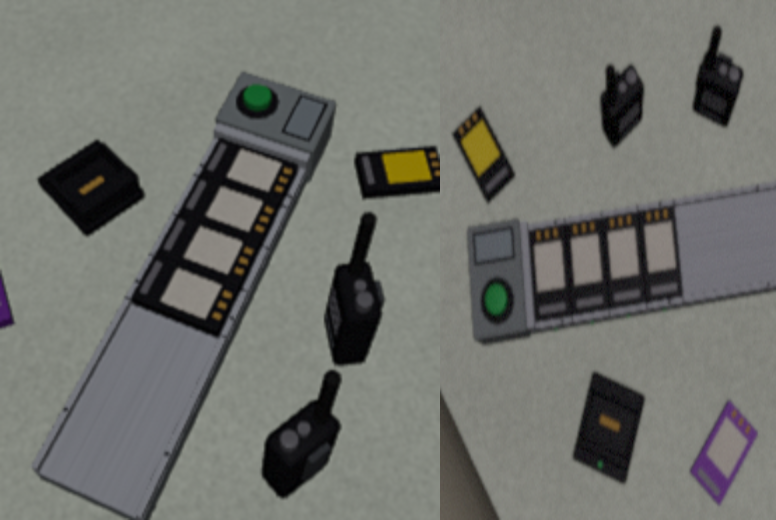

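All four packs sit together against the stop, the button is back up, and the bystanders are where they were. I'm handing in.

```bash
python3 -c "
from workcell import manip
print(manip.hand_in())"
```

```text
the job is handed in; nothing more can be done
None
```

I pushed the row fully home against the end stop as one train, pressed the test button all the way down and released it, moved the arm clear with the bystanders untouched, and handed the job in at about 23.5 s; no verdict was returned.

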